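Park the plant caddy under the staging

TASK

Roll the wooden plant caddy, front end first, into the empty bay under the plant staging and leave it squarely on the taped mark there with all four castors trailing straight back. Push it forwards until all its castors trail straight before any of it goes under the staging, then steer it in; keep its wheels on the ground and its two cacti standing in it, and do not shift or knock the vase, the stack of dishes, the storage bin or the staging.

Things in the scene. Friction and masses are not known exactly. Their poses are not given: they have to be found in the camera images.
- caddy: wooden tote on four small swivel castors, 180 long (x) x 120 wide (y) x 161 mm high, about 0.7 kg, rolls easily any way (1 N or less). Origin: on the ground under its middle; +x is its front (the half where two cacti ride), +y its left. Tray floor 44 mm above ground, sides to 72; end boards full width to 85 mm, above that narrowing to 38 mm wide to carry the handle
- caddy_handle (a point): middle of its handle: a round wooden dowel 22 mm thick running fore and aft (caddy's x), axis 142 mm above ground, 164 mm free between the end boards (tops at 161 mm). Rear half clear beside and below it, down to the tray. When parked it lies under the bench's top, where an upright hand does not fit: lean it back out of the entry 35 to 45 degrees
- caddy_front (a point): point on the middle of the caddy's front end board, 90 mm ahead of the caddy's origin, 60 mm above ground
- wheel_fl (a point): front left swivel castor of the caddy: the point is the centre of its 25 mm wheel, 12.5 mm above the ground and 14 mm from its upright swivel axis, which stands at x 66 mm, y 40 mm in the caddy's frame. Swivels freely all round with light friction; starts at any angle. Trailing straight, the wheel is at x 52 mm; rolling forwards 60 to 100 mm swings it there
- wheel_fr (a point): front right swivel castor of the caddy: the point is the centre of its 25 mm wheel, 12.5 mm above the ground and 14 mm from its upright swivel axis, which stands at x 66 mm, y -40 mm in the caddy's frame. Swivels freely all round with light friction; starts at any angle. Trailing straight, the wheel is at x 52 mm; rolling forwards 60 to 100 mm swings it there
- wheel_rl (a point): rear left swivel castor of the caddy: the point is the centre of its 25 mm wheel, 12.5 mm above the ground and 14 mm from its upright swivel axis, which stands at x -66 mm, y 40 mm in the caddy's frame. Swivels freely all round with light friction; starts at any angle. Trailing straight, the wheel is at x -80 mm; rolling forwards 60 to 100 mm swings it there
- wheel_rr (a point): rear right swivel castor of the caddy: the point is the centre of its 25 mm wheel, 12.5 mm above the ground and 14 mm from its upright swivel axis, which stands at x -66 mm, y -40 mm in the caddy's frame. Swivels freely all round with light friction; starts at any angle. Trailing straight, the wheel is at x -80 mm; rolling forwards 60 to 100 mm swings it there
- cactus0_mid (a point): one of two small cacti in terracotta pots, pot 47 mm across, 85 mm high with the cactus; loose, stands in the caddy's front left (48 mm ahead of its origin, 27 mm to the left); point 30 mm above its underside; z is its upright axis
- cactus1_mid (a point): the second such cactus, front right in the caddy; point 30 mm above its underside; z is its upright axis
- staging: fixed steel plant bench, open wire top with plants (to 530 mm high) along its -y half; 500 (x) x 320 mm (y), underside of top 315 mm above ground, top 340. Origin on the ground under its middle. 25 mm square legs centred at x +-237.5, y +-147.5 mm. Two bays below, centres x -105 and +105 mm, entered from its +y edge (y 160); one empty with the mark, one with the bin
- mark: parking mark of white tape on the ground in the empty bay: outline 226 x 166 mm outside, 190 x 130 mm inside, flat. Origin at its centre (50 mm in +y from the staging's centre line); +x is the way the caddy drives in (the staging's -y direction)
- bin: clear plastic storage bin with white lid, 222 (x) x 162 (y) x 118 mm high, in the other bay; origin under its middle; loose, to be left alone
- vase_mid (a point): squat white vase standing in the way on the platform, 80 mm across at its widest, 150 mm high; point on its axis at half height; loose, to be left alone
- dishes_mid (a point): stack of four white dishes, 110 mm across, 48 mm high; point on its axis at half height; loose, to be left alone

How it is judged:
On the way:
1. all four castors trail straight back (within about 27 degrees) while the whole caddy is still outside the staging's entry edge (x of each of wheel_fl, wheel_fr in the frame of caddy below 0.0535 m and x of each of wheel_rl, wheel_rr in the frame of caddy below -0.0785 m and y of caddy_front in the frame of staging above 0.16 m), for 0.1 s.
At the end, for the whole second after the job is handed in: The caddy stands at rest on its wheels on the taped mark, front end inwards, its middle within 20 mm of the mark's centre and square to it within 8 degrees, all four castors trailing straight back within about 27 degrees, both cacti upright in it (horizontal distance between caddy and mark below 0.02 m and angle between the x axis of caddy and the x axis of mark, either way round below 0.14 rad and x of caddy_front in the frame of mark above 0.06 m and x of each of wheel_fl, wheel_fr in the frame of caddy below 0.0535 m and x of each of wheel_rl, wheel_rr in the frame of caddy below -0.0785 m and height (world z) of caddy below 0.006 m and angle between caddy's own z axis and vertical below 0.06 rad and linear speed of caddy below 0.02 m/s and angle between each of cactus0_mid, cactus1_mid's own z axis and vertical below 0.25 rad and z of each of cactus0_mid, cactus1_mid in the frame of caddy above 0.06 m and horizontal distance between each of cactus0_mid, cactus1_mid and caddy below 0.1 m); the robot touches nothing.
It fails at once if the caddy is lifted off the ground (12 mm) or tipped (7 degrees) (height (world z) of caddy above 0.012 m or angle between caddy's own z axis and vertical above 0.12 rad).
It fails at once if a cactus falls over (angle between any of cactus0_mid, cactus1_mid's own z axis and vertical above 0.5 rad).
It fails at once if the vase, the dishes or the bin is shifted by 15 mm (distance of any of vase_mid, dishes_mid, bin from where it was at the start of the episode above 0.015 m).
It fails at once if the staging is knocked with more than 15 N by the caddy, the fingers or the arm (contact force between any of caddy, the fingers, the arm and staging above 15 N).
It also fails if it takes over 58 s, if anything falls off the work surface, if the arm or the gripper's body presses on something with over 40 N, if the wrist force passes 120 N, or if a joint passes its speed limit or range.

ROBOT

A 7-joint arm with a two-finger parallel gripper is mounted at the origin on the work surface. World frame = base frame: x ahead of the robot, y to its left, z up, the work surface at z = 0. Lengths are in m, angles in rad, forces in N, time in s.
With the tool pointing down it reaches from about 0.425 to 0.925 m from the base axis. Payload 6.8 kg.
Tool frame: the origin (TCP) lies at the very end of the fingers, on their centre line; the grasp point (between the pads) lies 19 mm behind it (bot.grasp_offset is the distance from the TCP to the grasp point, in m); z points along the fingers, y is the direction in which the jaws open and shut (so a half turn about z gives the same grasp; the last joint's range is limited). The gripper opens to 85 mm and grips with 20 to 120 N. Pads are 22 mm wide; open, the fingers measure 114 mm over their backs; the gripper's body (76 mm by 85 mm) begins 54 mm behind the grasp point. The pads swing forward as they close: fully open they stand 13 mm farther back than shut.
Start: joints at [-1.344, 0.477, 0.022, 1.555, -0.011, 1.109, -0.083], TCP at [0.222, 0.638, 0.231] pointing down, gripper open.
Joint ranges: [-2.96, 2.96], [-0.34, 2.1], [-1.41, 1.46], [0.24, 2.44], [-1.37, 4.51], [0.17, 1.92], [-2.96, 2.96]. Speed limits (rad/s): [2.39, 2.39, 3.14, 3.14, 3.14, 3.14, 3.14].

INTERFACE

Orientations are given as a unit quaternion [w, x, y, z].
In Python, from station import monitor, cams, bot, finder gives the robot as it stands.
- The arm moves only by the tool jog_arm, never from a script. Its argument "plan" is a list of rows, each an object of numbers: "x", "y", "z": the shift along the tool's x, y, z as a fraction of full scale; "wx", "wy", "wz": the turn, a rotation vector about the tool's x, y, z as a fraction of full scale. A call has 1 to 12 rows; each row is the pose to reach, as a shift and turn from the pose measured when the call began, along the tool's axes at that moment, turning the shorter way round; what a row does not reach only later rows make up. Full scale, the value 1, is 20 cm for a shift and 180 degrees for a turn. A row lasts 1/12 s, in which the tool goes at most 41.7 mm and 7.16 degrees, less where a joint would pass 70% of its speed; a pose out of reach is approached as far as the arm can. A call with a number of a shift or a turn outside -1 to 1 is refused whole. A call with a gripper value outside its range is refused whole. "hand" is the opening, from -1 (shut) to 1 (fully open), set as the call begins (left out, the last holds). The fingers move at their own pace and stop on an object; "grip_force" is the grip in N (left out, the last holds). Time passes only in rows, so rows that repeat a pose let the fingers close. It gives the time, the measured TCP pose, the force and the opening at its end, in the units of the state.
- monitor.get_obs(): the state, without advancing time (a new reading comes with each control period).
- cams.read_camera(name): name is "scene" or "side" or "wrist"; returns the picture (400x640x3 uint8, red, green, blue); there is no depth.
- cams.get_calibration(name): a dict with "fx", "fy", "cx", "cy" (pixels), "extrinsics" (4x4, takes a point from world to camera coordinates). Camera axes: x right, y down, z forward; pixel columns grow to the right and rows downward; lengths in m; the calibration is good to about 2 mm. A picture is of the moment at which its call begins: read the wrist's pose just before it. get_calibration takes no time and is no camera call; for the wrist camera it gives the pose at the moment of the call.
- bot.hand_in(): hands the job in, once; it reports no verdict.
Trained networks look in the newest picture that a camera, given by its name, has taken for a name from the list of things; names that differ only in an ending like _2 or _b are one class to them, and where a whole thing is asked for, a point or a joint stands for the part that bears it (a point fixed in the world has none). Each returns a list of dicts, best first, with "confidence" (0 to 1); they miss things now and then, are a little off and sometimes report something else, mostly with a low value. They report only what shows in the picture. A call takes as long as a camera call.
- finder.find_in(camera, target): "bbox" ([left, top, width, height] in pixels, round what is visible of it).
- finder.place_of(camera, target): "location" ([column, row] in pixels: a listed point, or the origin of a listed thing).
The state is a dict: "t": time; "q": joint angles; "joint_vel": joint speeds; "joint_torque": joint torques, N m; "eef_pos": TCP position; "tool_rot": TCP orientation; "contact_force": force on the tool from outside, world axes, zero at the start; "torque": the same for the moment, N m; "gripper_width": opening from 0.0 (shut) to 1.0 (fully open).
Only numpy, scipy, OpenCV 4.12 (cv2) and the standard library are available. Lean on these libraries where they do the work, as an engineer would, in place of code of your own. Each camera call takes 0.05 s, during which the arm holds its last target. There are 200 camera calls.

## Working session

There is one attempt and no reset: what is moved stays moved. The work goes in short steps, Python scripts to look and compute and a tool call to move; the robot and the scene stay as the last step left them, time stands still between calls to the robot, and variables do not carry over. Pictures are saved under pics/ and viewed, about 8 in all and at most 12, crops included, and the job is handed in when it is done.

Besides the shell and the picture viewer there is one more tool, called after "Call:" in YAML: its name, and indented under it one key for each argument. jog_arm: Moves the arm, as the interface text tells. Shift numbers are shares of 20 cm and turn numbers shares of 180 degrees, none past 1 either way. Its arguments: {"type":"object","properties":{"plan":{"type":"array","items":{"type":"object","properties":{"x":{"type":"number","minimum":-1,"maximum":1},"y":{"type":"number","minimum":-1,"maximum":1},"z":{"type":"number","minimum":-1,"maximum":1},"wx":{"type":"number","minimum":-1,"maximum":1},"wy":{"type":"number","minimum":-1,"maximum":1},"wz":{"type":"number","minimum":-1,"maximum":1}}}},"hand":{"type":"number"},"grip_force":{"type":"number"}},"required":["plan"]}

```bash
ls; mkdir -p pics
cat > h.py <<'E'
import numpy as np, cv2
from station import monitor, cams, bot, finder
from scipy.spatial.transform import Rotation as R
def ray(cam,px):
    c=cams.get_calibration(cam);E=np.array(c["extrinsics"])
    d=E[:3,:3].T@np.array([(px[0]-c["cx"])/c["fx"],(px[1]-c["cy"])/c["fy"],1.]);o=-E[:3,:3].T@E[:3,3]
    return o,d
def atz(cam,px,z):
    o,d=ray(cam,px); return o+d*(z-o[2])/d[2]
def proj(cam,p):
    c=cams.get_calibration(cam);E=np.array(c["extrinsics"]);v=E[:3,:3]@np.array(p)+E[:3,3]
    return np.array([c["fx"]*v[0]/v[2]+c["cx"],c["fy"]*v[1]/v[2]+c["cy"]])
def save(cam,name):
    im=cams.read_camera(cam); cv2.imwrite("pics/"+name+".png",im[:,:,::-1]); return im
E
python3 - <<'E'
from h import *
np.set_printoptions(precision=3,suppress=True)
a=[save(c,c) for c in("scene","side","wrist")]
cv2.imwrite("pics/a.png",np.vstack([a[0],a[1]])[:,:,::-1][:, :])
Z=dict(caddy=0,caddy_handle=.142,caddy_front=.06,wheel_fl=.0125,wheel_fr=.0125,wheel_rl=.0125,wheel_rr=.0125,cactus0_mid=.074,cactus1_mid=.074,staging=0,mark=0,bin=0,vase_mid=.075,dishes_mid=.024)
for n,z in Z.items():
  for c in("scene","side"):
    for r in finder.place_of(c,n)[:2]:
      print(n,c,np.round(r["location"]),round(r["confidence"],2),atz(c,r["location"],z)[:2])
print(monitor.get_obs())
for c in("scene","side"):
  o,_=ray(c,(320,200));print(c,o)
E
```

```text
pics
caddy scene [399. 181.] 0.58 [0.437 0.366]
caddy side [334. 332.] 0.7 [0.46  0.361]
caddy_handle scene [403. 144.] 0.9 [0.441 0.369]
caddy_handle scene [397. 173.] 0.64 [0.59 0.29]
caddy_handle side [333. 285.] 0.82 [0.462 0.365]
caddy_handle side [322. 291.] 0.49 [0.478 0.389]
caddy_front scene [380. 179.] 0.77 [0.493 0.278]
caddy_front side [335. 287.] 0.94 [0.481 0.28 ]
wheel_fl scene [374. 185.] 0.49 [0.456 0.273]
wheel_fl scene [394. 174.] 0.33 [0.409 0.358]
wheel_fr scene [375. 185.] 0.39 [0.453 0.277]
wheel_rl scene [429. 182.] 0.45 [0.489 0.45 ]
wheel_rl side [322. 292.] 0.58 [0.521 0.256]
cactus0_mid scene [393. 171.] 0.54 [0.483 0.325]
cactus0_mid side [322. 294.] 0.75 [0.498 0.326]
cactus1_mid scene [372. 251.] 0.58 [0.818 0.14 ]
cactus1_mid scene [384. 165.] 0.53 [0.441 0.31 ]
cactus1_mid side [348. 290.] 0.82 [0.445 0.297]
mark scene [185. 213.] 0.92 [ 0.422 -0.324]
mark side [399. 190.] 0.55 [ 0.432 -0.317]
bin scene [183. 263.] 0.85 [ 0.65  -0.339]
bin side [341. 176.] 0.58 [ 0.647 -0.359]
vase_mid scene [331. 194.] 0.76 [0.547 0.107]
vase_mid scene [185. 262.] 0.67 [ 0.731 -0.324]
vase_mid side [329. 239.] 0.77 [0.544 0.119]
vase_mid side [324. 294.] 0.35 [0.496 0.326]
dishes_mid scene [374. 251.] 0.56 [0.765 0.165]
dishes_mid side [247. 252.] 0.66 [0.765 0.173]
dishes_mid side [330. 237.] 0.32 [0.567 0.042]
{'t': 1.55, 'q': array([-1.344,  0.477,  0.022,  1.555, -0.012,  1.109, -0.083]), 'joint_vel': array([-0.001,  0.001,  0.001,  0.   ,  0.001,  0.001, -0.   ]), 'joint_torque': array([ -0.   , -59.632,   1.606, -28.154,   0.012,   0.002,  -0.   ]), 'eef_pos': array([0.222, 0.638, 0.231]), 'tool_rot': array([-0.   ,  0.167,  0.986,  0.   ]), 'contact_force': array([-0.252,  0.764,  0.278]), 'torque': array([-0.068,  0.017, -0.01 ]), 'gripper_width': 0.9987234003013435}
scene [ 1.727 -0.21   0.945]
side [0.227 1.144 0.849]
```

View pics/scene.png

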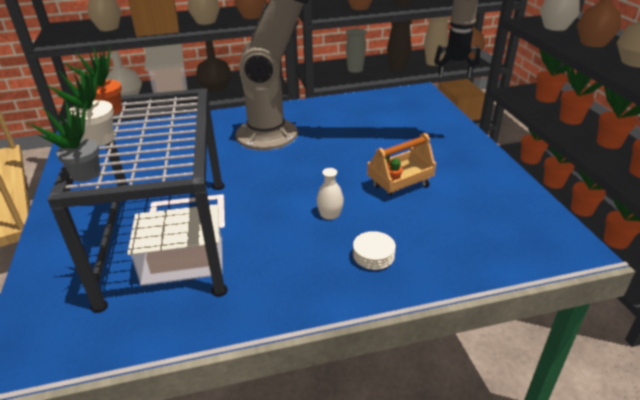

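View pics/side.png

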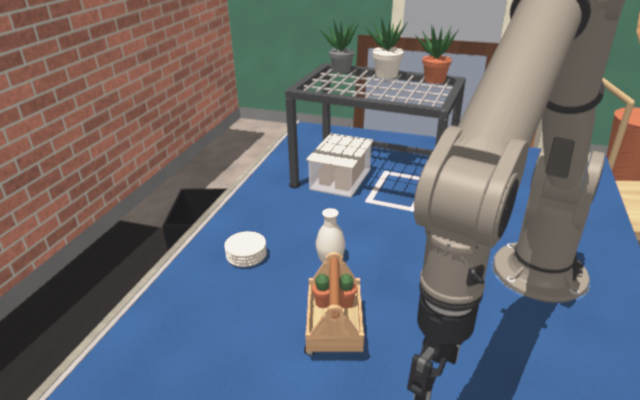

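The scene picture shows the caddy at about (400,165), the vase at (331,195), the dishes at (374,250), and the staging on the left with the bin below it at (180,240). The side picture shows the tape at about (395,190), partly hidden by the arm. The caddy faces away from that camera, towards the vase. Next I'll zoom in for yaw angles.

Run:
```python
import cv2,numpy as np
s=cv2.imread("pics/scene.png");d=cv2.imread("pics/side.png")
def crop(im,x,y,w,h,k):
    c=cv2.resize(im[y:y+h,x:x+w],None,fx=k,fy=k,interpolation=cv2.INTER_CUBIC)
    for i in range(0,w,20): cv2.putText(c,str(x+i),(i*k,8),0,.3,(0,255,255),1);c[:,i*k]=c[:,i*k]*.6
    for j in range(0,h,20): cv2.putText(c,str(y+j),(0,j*k+4),0,.3,(0,255,255),1);c[j*k]=c[j*k]*.6
    return c
A=crop(s,50,160,200,150,2); B=crop(d,280,50,200,150,2); C=crop(d,290,240,100,125,3) ;D=crop(s,350,120,100,80,4)
B=crop(d,340,150,100,75,4)
o=np.zeros((600,800,3),np.uint8);o[:300,:400]=A;o[:300,400:]=B;o[300:,:300]=C[:300];o[300:,400:]=D[:300]
cv2.imwrite("pics/b.png",o)
```

```text
(no output)
```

View pics/b.png

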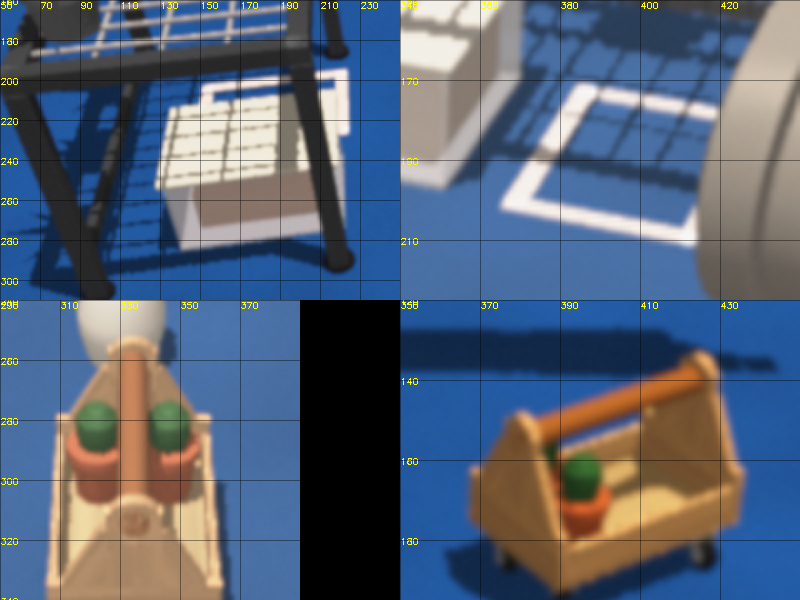

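Run:
```python
from h import *
np.set_printoptions(precision=3,suppress=True)
P=lambda c,u,v,z:(c,u,v,z,atz(c,(u,v),z)[:2])
L=[atz("side",p,0)[:2] for p in((365,202),(383.7,170.5),(413.7,211.2))]
nl,fl,nr=L;print("mark",L,np.linalg.norm(fl-nl),np.linalg.norm(nr-nl),"ctr",(fl+nr)/2, "dir deg",np.degrees(np.arctan2(*(fl-nl)[::-1])),np.degrees(np.arctan2(*(nr-nl)[::-1])))
for c,f,r in(("scene",(380.5,150),(425.7,134.5)),("side",(334.3,254),(334.3,307))):
  a,b=atz(c,f,.16)[:2],atz(c,r,.16)[:2];d=a-b;print(c,a,b,np.linalg.norm(d),(a+b)/2,np.degrees(np.arctan2(d[1],d[0])))
a,b=atz("side",(306.7,335),.085)[:2],atz("side",(363,333),.085)[:2];d=b-a;print("rear",a,b,np.linalg.norm(d),(a+b)/2,np.degrees(np.arctan2(d[1],d[0])))
for p in((225,290),(222,186),(99,307)):print("foot",atz("scene",p,0))
print(R.from_quat(monitor.get_obs()["tool_rot"],scalar_first=True).as_matrix())
```

```text
mark [array([ 0.525, -0.212]), array([ 0.511, -0.444]), array([ 0.365, -0.201])] 0.232054728372914 0.1604378988972479 ctr [ 0.438 -0.322] dir deg -93.41850027888216 176.08044141763395
scene [0.486 0.277] [0.435 0.445] 0.1751339154060449 [0.46  0.361] -73.28703845080832
side [0.482 0.283] [0.434 0.447] 0.1711074568445471 [0.458 0.365] -73.52161236428176
rear [0.487 0.465] [0.378 0.427] 0.11566158100817626 [0.433 0.446] -160.449091813342
foot [ 0.781 -0.238  0.   ]
foot [ 0.306 -0.201  0.   ]
foot [ 0.756 -0.547  0.   ]
[[-0.944  0.329 -0.   ]
 [ 0.329  0.944  0.   ]
 [ 0.     0.    -1.   ]]
```

```bash
cat >> h.py <<'E'
np.set_printoptions(precision=3,suppress=True)
def pose(cx,cy,hd,lean=42,back=.04,ret=0.,z=.142):
    h=np.radians(hd);l=np.radians(lean);f=np.array([np.cos(h),np.sin(h),0])
    tz=f*np.sin(l)-np.array([0,0,np.cos(l)]);ty=np.array([-f[1],f[0],0]);tx=np.cross(ty,tz)
    return np.array([cx,cy,z])-back*f+(.019-ret)*tz, R.from_matrix(np.c_[tx,ty,tz])
def cur():
    o=monitor.get_obs();return np.array(o["eef_pos"]),R.from_quat(o["tool_rot"],scalar_first=True),o
def row(T):
    p,r,_=cur();d=r.inv().apply(T[0]-p)/.2;w=(r.inv()*T[1]).as_rotvec()/np.pi
    n=max(np.linalg.norm(d)*.2/.0417,np.linalg.norm(w)*180/7.16)
    print("{"+",".join(f'"{k}":{v:.3f}' for k,v in zip(("x","y","z","wx","wy","wz"),[*d,*w]))+"}","rows>=%.1f"%n)
def capos(lean=None,back=.04):
    "caddy pose from tcp"
    p,r,o=cur();M=r.as_matrix();hd=np.degrees(np.arctan2(-M[0,1],M[1,1]));f=np.array([np.cos(np.radians(hd)),np.sin(np.radians(hd)),0])
    c=p-.019*M[:,2]+back*f;print("t",round(o["t"],2),"caddy",c,"hd",round(hd,1),"lean",round(np.degrees(np.arccos(-M[2,2])),1),"F",o["contact_force"],"w",round(o["gripper_width"],3),"q",o["q"])
E
python3 - <<'E'
from h import *
row(pose(.459,.363,-73.4,ret=.12))
E
```

```text
{"x":-1.257,"y":-0.470,"z":0.071,"wx":0.110,"wy":-0.215,"wz":0.287} rows>=9.4
```

Call:
jog_arm:
  plan:
    - {"x": -0.7, "y": -0.26, "z": 0, "wx": 0.06, "wy": -0.12, "wz": 0.16}
    - {"x": -0.7, "y": -0.26, "z": 0, "wx": 0.06, "wy": -0.12, "wz": 0.16}
    - {"x": -0.7, "y": -0.26, "z": 0, "wx": 0.06, "wy": -0.12, "wz": 0.16}
    - {"x": -0.7, "y": -0.26, "z": 0, "wx": 0.06, "wy": -0.12, "wz": 0.16}
    - {"x": -0.7, "y": -0.26, "z": 0, "wx": 0.06, "wy": -0.12, "wz": 0.16}
    - {"x": -0.7, "y": -0.26, "z": 0, "wx": 0.06, "wy": -0.12, "wz": 0.16}
  hand: 1

```text
t: 2.05
eef_pos: [0.3368, 0.5426, 0.2305]
tool_rot: [0.169, 0.403, 0.891, -0.123]
contact_force: [-2.4, 1.1, -1.1]
gripper_width: 1.001
```

Run:
```python
from h import *
row(pose(.459,.363,-73.4,ret=.12));capos()
```

```text
{"x":-0.515,"y":0.107,"z":0.290,"wx":0.049,"wy":-0.095,"wz":0.125} rows>=4.1
t 2.05 caddy [0.359 0.519 0.248] hd -49.7 lean 24.1 F [-2.425  1.08  -1.082] w 1.001 q [-1.439  0.574  0.259  1.496  0.186  1.363 -0.544]
```

Call:
jog_arm:
  plan:
    - {"x": -0.515, "y": 0.107, "z": 0.29, "wx": 0.049, "wy": -0.095, "wz": 0.125}
    - {"x": -0.515, "y": 0.107, "z": 0.29, "wx": 0.049, "wy": -0.095, "wz": 0.125}
    - {"x": -0.515, "y": 0.107, "z": 0.29, "wx": 0.049, "wy": -0.095, "wz": 0.125}
    - {"x": -0.515, "y": 0.107, "z": 0.29, "wx": 0.049, "wy": -0.095, "wz": 0.125}
    - {"x": -0.515, "y": 0.107, "z": 0.29, "wx": 0.049, "wy": -0.095, "wz": 0.125}
    - {"x": -0.515, "y": 0.107, "z": 0.29, "wx": 0.049, "wy": -0.095, "wz": 0.125}

```text
t: 2.55
eef_pos: [0.4277, 0.467, 0.2152]
tool_rot: [0.288, 0.556, 0.749, -0.215]
contact_force: [-0.4, 0.5, -1.0]
gripper_width: 0.998
```

Run:
```python
from h import *
capos()
for n in("scene","side","wrist"): save(n,n+"1")
for n,z in dict(caddy_handle=.142,caddy=0,caddy_front=.06,mark=0,cactus0_mid=.074,cactus1_mid=.074,wheel_rl=.0125,wheel_rr=.0125).items():
  for c in("scene","side","wrist"):
    for r in finder.place_of(c,n)[:1]: print(n,c,np.round(r["location"]),round(r["confidence"],2),atz(c,r["location"],z)[:2])
row(pose(.459,.363,-73.4))
a=cv2.imread("pics/side1.png");b=cv2.imread("pics/wrist1.png")
cv2.imwrite("pics/c.png",np.hstack([cv2.resize(a[:,240:],(400,400)),cv2.resize(b,(400,250),interpolation=cv2.INTER_AREA).repeat(1,0)[:250]] if 0 else [a[150:400,220:620],cv2.resize(b,(400,250))]))
```

```text
t 2.55 caddy [0.436 0.441 0.229] hd -73.2 lean 42.1 F [-0.403  0.52  -1.008] w 0.998 q [-1.409  0.757  0.425  1.398  0.24   1.552 -0.79 ]
caddy_handle scene [404. 142.] 0.87 [0.431 0.374]
caddy_handle side [308. 352.] 0.66 [0.451 0.556]
caddy_handle wrist [314. 222.] 0.62 [0.455 0.36 ]
caddy scene [399. 184.] 0.55 [0.454 0.36 ]
caddy side [331. 328.] 0.64 [0.469 0.354]
caddy wrist [314. 102.] 0.57 [0.455 0.359]
caddy_front scene [378. 177.] 0.66 [0.483 0.277]
mark scene [185. 216.] 0.96 [ 0.439 -0.326]
mark wrist [234. 284.] 0.84 [ 0.43  -0.322]
cactus0_mid scene [392. 174.] 0.79 [0.495 0.317]
cactus0_mid side [323. 292.] 0.39 [0.499 0.319]
cactus0_mid wrist [343. 188.] 0.61 [0.499 0.318]
cactus1_mid scene [384. 167.] 0.39 [0.451 0.305]
cactus1_mid side [304. 352.] 0.27 [0.48  0.501]
cactus1_mid wrist [292. 187.] 0.64 [0.447 0.303]
wheel_rl scene [427. 186.] 0.53 [0.504 0.435]
wheel_rl side [308. 352.] 0.46 [0.494 0.447]
wheel_rl wrist [380.  56.] 0.61 [0.492 0.439]
{"x":0.000,"y":-0.001,"z":0.600,"wx":0.000,"wy":0.000,"wz":0.000} rows>=2.9
```

View pics/c.png

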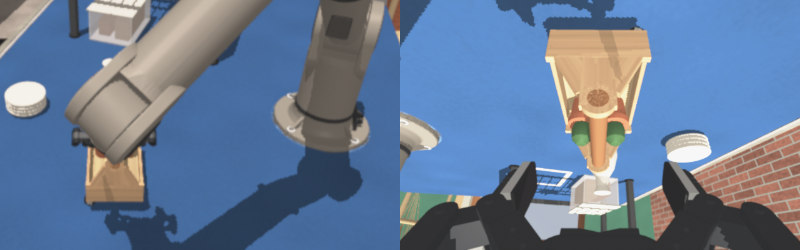

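The wrist view shows the handle lined up between the open fingers, with the cacti at (582,138) and (612,138) in the composite and the mark visible near (545,180). Now I'll move down onto the handle.

Run:
```python
from h import *
row(pose(.457,.360,-73.4,back=.035))
```

```text
{"x":-0.027,"y":-0.015,"z":0.624,"wx":0.000,"wy":0.000,"wz":0.000} rows>=3.0
```

Call:
jog_arm:
  plan:
    - {"x": -0.027, "y": -0.015, "z": 0.2}
    - {"x": -0.027, "y": -0.015, "z": 0.35}
    - {"x": -0.027, "y": -0.015, "z": 0.45}
    - {"x": -0.027, "y": -0.015, "z": 0.53}
    - {"x": -0.027, "y": -0.015, "z": 0.59}
    - {"x": -0.027, "y": -0.015, "z": 0.624}
    - {"x": -0.027, "y": -0.015, "z": 0.624}

```text
invalid input at $.plan[0]: expected keys x, y, z, wx, wy, wz
```

Run:
```python
from h import *
capos(back=.035)
a=save("side","side2");b=save("scene","scene2");c=save("wrist","wrist2")
for n,z in dict(caddy=0,cactus0_mid=.074,cactus1_mid=.074,caddy_handle=.142).items():
  for k in("scene","wrist"):
    for r in finder.place_of(k,n)[:1]: print(n,k,np.round(r["location"]),round(r["confidence"],2),atz(k,r["location"],z)[:2])
o=np.hstack([cv2.resize(b[80:220,320:480],(400,350)),cv2.resize(c,(400,350))]);cv2.imwrite("pics/d.png",o[:,:,::-1])
```

```text
t 3.9 caddy [0.435 0.445 0.231] hd -73.3 lean 42.0 F [ 0.937  0.464 -0.318] w 0.998 q [-1.409  0.754  0.426  1.399  0.241  1.552 -0.791]
caddy scene [400. 182.] 0.62 [0.445 0.368]
caddy wrist [307. 289.] 0.52 [ 0.629 -0.314]
cactus0_mid scene [394. 175.] 0.76 [0.503 0.321]
cactus0_mid wrist [344. 185.] 0.96 [0.499 0.324]
cactus1_mid scene [385. 165.] 0.58 [0.443 0.312]
cactus1_mid wrist [292. 186.] 0.87 [0.447 0.305]
caddy_handle scene [404. 146.] 0.93 [0.453 0.366]
caddy_handle wrist [317. 223.] 0.94 [0.458 0.36 ]
```

View pics/d.png

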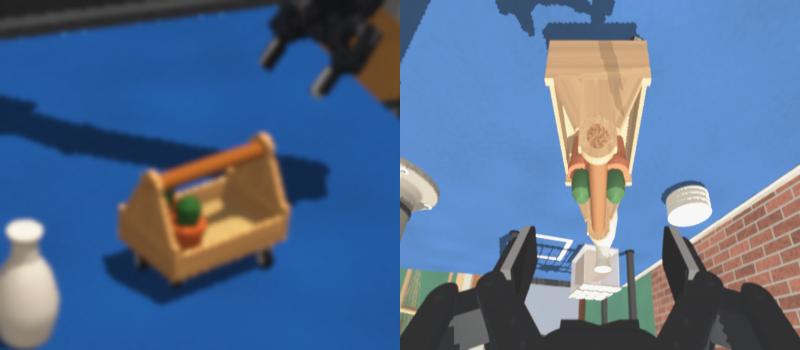

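The move was refused because every row needs all six keys. The pose is unchanged and the view still shows the hand above and behind the handle. Repeating it with full rows.

Call:
jog_arm:
  plan:
    - {"x": -0.027, "y": -0.015, "z": 0.2, "wx": 0, "wy": 0, "wz": 0}
    - {"x": -0.027, "y": -0.015, "z": 0.35, "wx": 0, "wy": 0, "wz": 0}
    - {"x": -0.027, "y": -0.015, "z": 0.45, "wx": 0, "wy": 0, "wz": 0}
    - {"x": -0.027, "y": -0.015, "z": 0.53, "wx": 0, "wy": 0, "wz": 0}
    - {"x": -0.027, "y": -0.015, "z": 0.59, "wx": 0, "wy": 0, "wz": 0}
    - {"x": -0.027, "y": -0.015, "z": 0.624, "wx": 0, "wy": 0, "wz": 0}
    - {"x": -0.027, "y": -0.015, "z": 0.624, "wx": 0, "wy": 0, "wz": 0}

```text
t: 5.03
eef_pos: [0.4507, 0.3802, 0.1274]
tool_rot: [0.288, 0.558, 0.748, -0.215]
contact_force: [-0.6, -0.5, -0.5]
gripper_width: 1.0
```

Run:
```python
from h import *
capos(back=.035)
b=save("scene","scene3");c=save("wrist","wrist3")
o=np.hstack([cv2.resize(b[80:220,320:480],(400,350)),cv2.resize(c,(400,350))]);cv2.imwrite("pics/e.png",o[:,:,::-1])
row(pose(.457,.360,-73.4,back=.035))
```

```text
t 5.03 caddy [0.457 0.359 0.141] hd -73.4 lean 42.1 F [-0.596 -0.466 -0.477] w 1.0 q [-1.357  0.768  0.425  1.623  0.27   1.301 -0.817]
{"x":-0.002,"y":-0.002,"z":0.004,"wx":0.001,"wy":-0.000,"wz":0.000} rows>=0.0
```

View pics/e.png

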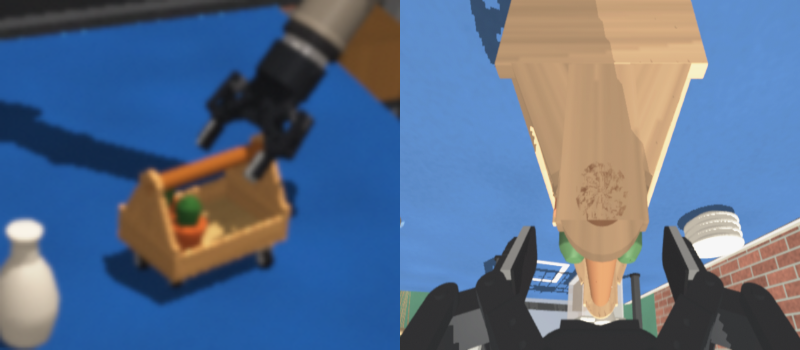

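The fingers straddle the dowel, which sits centred at about column 600. Closing now.

Call:
jog_arm:
  plan:
    - {"x": 0, "y": 0, "z": 0, "wx": 0, "wy": 0, "wz": 0}
    - {"x": 0, "y": 0, "z": 0, "wx": 0, "wy": 0, "wz": 0}
    - {"x": 0, "y": 0, "z": 0, "wx": 0, "wy": 0, "wz": 0}
    - {"x": 0, "y": 0, "z": 0, "wx": 0, "wy": 0, "wz": 0}
    - {"x": 0, "y": 0, "z": 0, "wx": 0, "wy": 0, "wz": 0}
    - {"x": 0, "y": 0, "z": 0, "wx": 0, "wy": 0, "wz": 0}
    - {"x": 0, "y": 0, "z": 0, "wx": 0, "wy": 0, "wz": 0}
    - {"x": 0, "y": 0, "z": 0, "wx": 0, "wy": 0, "wz": 0}
  hand: -1
  grip_force: 30

```text
t: 5.8
eef_pos: [0.4508, 0.3823, 0.1286]
tool_rot: [0.288, 0.557, 0.749, -0.213]
contact_force: [-0.9, 0.3, 1.6]
gripper_width: 0.249
```

Run:
```python
from h import *
capos(back=.035)
for w in [(.47,.31,-75),(.45,.2,-100),(.415,.10,-96),(.418,-.02,-92),(.45,.23,-90)]: row(pose(*w,back=.035))
```

```text
t 5.8 caddy [0.457 0.361 0.143] hd -73.3 lean 42.0 F [-0.877  0.31   1.556] w 0.249 q [-1.358  0.766  0.425  1.62   0.27   1.302 -0.817]
{"x":-0.193,"y":-0.009,"z":0.178,"wx":0.007,"wy":-0.000,"wz":0.007} rows>=1.3
{"x":-0.572,"y":-0.216,"z":0.519,"wx":0.100,"wy":-0.000,"wz":0.110} rows>=3.8
{"x":-0.888,"y":-0.534,"z":0.803,"wx":0.085,"wy":-0.000,"wz":0.093} rows>=6.3
{"x":-1.317,"y":-0.700,"z":1.188,"wx":0.070,"wy":-0.000,"wz":0.077} rows>=9.1
{"x":-0.460,"y":-0.191,"z":0.418,"wx":0.062,"wy":-0.000,"wz":0.069} rows>=3.1
```

```bash
cat >> h.py <<'E'
from scipy.interpolate import CubicSpline
ys=np.array([.361,.31,.23,.15,.07,0,-.07,-.14,-.2,-.26,-.319]);xs=np.array([.457,.465,.452,.431,.421,.423,.431,.441,.4425,.4375,.433])
sp=CubicSpline(-ys,xs,bc_type=((1,.3),(1,-.0767)))
def plan(y0,y1,n=12,z=.143,yl=.05):
    for y in np.linspace(y0,y1,n+1)[1:]:
        hd=np.degrees(np.arctan2(-1,sp(-y,1))); T=pose(float(sp(-y)),y,hd,back=.035,z=z)
        p,r,_=cur();d=r.inv().apply(T[0]-p)/.2;w=(r.inv()*T[1]).as_rotvec()/np.pi
        print("{"+",".join(f'"{k}":{v:.3f}' for k,v in zip(("x","y","z","wx","wy","wz"),[*d,*w]))+"},")
E
python3 - <<'E'
from h import *
for y in np.arange(.36,-.33,-.03):print(round(y,2),float(sp(-y)).__round__(3),round(np.degrees(np.arctan2(-1,sp(-y,1))),1))
plan(.361,.26)
E
```

```text
0.36 0.457 -73.6
0.33 0.464 -82.8
0.3 0.465 -92.7
0.27 0.461 -100.2
0.24 0.455 -104.3
0.21 0.447 -105.6
0.18 0.438 -104.8
0.15 0.431 -102.1
0.12 0.426 -98.4
0.09 0.422 -94.6
0.06 0.421 -90.8
0.03 0.421 -87.7
-0.0 0.423 -85.5
-0.03 0.426 -83.8
-0.06 0.43 -82.1
-0.09 0.434 -81.0
-0.12 0.439 -82.2
-0.15 0.442 -85.8
-0.18 0.443 -89.9
-0.21 0.442 -93.8
-0.24 0.439 -95.5
-0.27 0.437 -94.7
-0.3 0.434 -94.1
{"x":-0.033,"y":0.003,"z":0.028,"wx":0.010,"wy":-0.000,"wz":0.010},
{"x":-0.065,"y":0.005,"z":0.057,"wx":0.019,"wy":-0.000,"wz":0.020},
{"x":-0.097,"y":0.005,"z":0.086,"wx":0.029,"wy":-0.000,"wz":0.031},
{"x":-0.129,"y":0.004,"z":0.114,"wx":0.039,"wy":-0.000,"wz":0.043},
{"x":-0.161,"y":0.001,"z":0.143,"wx":0.049,"wy":-0.000,"wz":0.054},
{"x":-0.192,"y":-0.005,"z":0.171,"wx":0.060,"wy":-0.000,"wz":0.066},
{"x":-0.223,"y":-0.012,"z":0.199,"wx":0.070,"wy":-0.000,"wz":0.077},
{"x":-0.254,"y":-0.022,"z":0.226,"wx":0.079,"wy":-0.000,"wz":0.088},
{"x":-0.284,"y":-0.034,"z":0.253,"wx":0.088,"wy":-0.000,"wz":0.097},
{"x":-0.314,"y":-0.048,"z":0.280,"wx":0.095,"wy":-0.000,"wz":0.105},
{"x":-0.344,"y":-0.064,"z":0.307,"wx":0.101,"wy":-0.000,"wz":0.112},
{"x":-0.373,"y":-0.082,"z":0.333,"wx":0.107,"wy":-0.000,"wz":0.118},
```

Call:
jog_arm:
  plan:
    - {"x": -0.02, "y": 0.002, "z": 0.017, "wx": 0.006, "wy": 0, "wz": 0.006}
    - {"x": -0.048, "y": 0.004, "z": 0.043, "wx": 0.015, "wy": 0, "wz": 0.015}
    - {"x": -0.08, "y": 0.005, "z": 0.071, "wx": 0.024, "wy": 0, "wz": 0.025}
    - {"x": -0.113, "y": 0.004, "z": 0.1, "wx": 0.034, "wy": 0, "wz": 0.037}
    - {"x": -0.145, "y": 0.002, "z": 0.129, "wx": 0.044, "wy": 0, "wz": 0.048}
    - {"x": -0.177, "y": -0.002, "z": 0.157, "wx": 0.055, "wy": 0, "wz": 0.06}
    - {"x": -0.208, "y": -0.009, "z": 0.185, "wx": 0.065, "wy": 0, "wz": 0.071}
    - {"x": -0.239, "y": -0.017, "z": 0.213, "wx": 0.075, "wy": 0, "wz": 0.082}
    - {"x": -0.269, "y": -0.028, "z": 0.24, "wx": 0.083, "wy": 0, "wz": 0.092}
    - {"x": -0.299, "y": -0.041, "z": 0.267, "wx": 0.091, "wy": 0, "wz": 0.101}
    - {"x": -0.329, "y": -0.056, "z": 0.293, "wx": 0.098, "wy": 0, "wz": 0.108}
    - {"x": -0.344, "y": -0.064, "z": 0.307, "wx": 0.101, "wy": 0, "wz": 0.112}

```text
t: 6.8
eef_pos: [0.465, 0.2882, 0.1287]
tool_rot: [0.229, 0.719, 0.596, -0.276]
contact_force: [-0.2, 0.5, -3.4]
gripper_width: 0.246
```

Run:
```python
from h import *
capos(back=.035)
b=save("scene","scene4")
for n,z in dict(caddy=0,caddy_front=.06,cactus0_mid=.074,cactus1_mid=.074).items():
    for r in finder.place_of("scene",n)[:1]: print(n,np.round(r["location"]),round(r["confidence"],2),atz("scene",r["location"],z)[:2])
plan(.265,.145)
```

```text
t 6.8 caddy [0.461 0.266 0.143] hd -100.7 lean 42.0 F [-0.213  0.529 -3.413] w 0.246 q [-1.194  0.792  0.5    1.606  0.08   1.415 -0.941]
caddy [373. 185.] 0.82 [0.438 0.276]
caddy_front [344. 179.] 0.71 [0.462 0.171]
cactus0_mid [361. 176.] 0.75 [0.481 0.219]
cactus1_mid [359. 166.] 0.67 [0.423 0.232]
{"x":-0.053,"y":0.005,"z":0.047,"wx":0.008,"wy":-0.000,"wz":0.009},
{"x":-0.091,"y":0.005,"z":0.081,"wx":0.013,"wy":-0.000,"wz":0.014},
{"x":-0.130,"y":0.003,"z":0.115,"wx":0.016,"wy":-0.000,"wz":0.018},
{"x":-0.168,"y":-0.000,"z":0.150,"wx":0.018,"wy":-0.000,"wz":0.020},
{"x":-0.207,"y":-0.004,"z":0.185,"wx":0.019,"wy":-0.000,"wz":0.021},
{"x":-0.245,"y":-0.009,"z":0.219,"wx":0.019,"wy":-0.000,"wz":0.021},
{"x":-0.284,"y":-0.014,"z":0.254,"wx":0.019,"wy":-0.000,"wz":0.021},
{"x":-0.322,"y":-0.019,"z":0.288,"wx":0.018,"wy":-0.000,"wz":0.019},
{"x":-0.360,"y":-0.024,"z":0.323,"wx":0.016,"wy":-0.000,"wz":0.017},
{"x":-0.398,"y":-0.029,"z":0.357,"wx":0.013,"wy":-0.000,"wz":0.014},
{"x":-0.436,"y":-0.033,"z":0.391,"wx":0.009,"wy":-0.000,"wz":0.010},
{"x":-0.474,"y":-0.037,"z":0.425,"wx":0.004,"wy":-0.000,"wz":0.005},
```

Call:
jog_arm:
  plan:
    - {"x": -0.04, "y": 0.004, "z": 0.036, "wx": 0.006, "wy": 0, "wz": 0.007}
    - {"x": -0.075, "y": 0.005, "z": 0.067, "wx": 0.011, "wy": 0, "wz": 0.012}
    - {"x": -0.112, "y": 0.004, "z": 0.099, "wx": 0.015, "wy": 0, "wz": 0.016}
    - {"x": -0.15, "y": 0.001, "z": 0.134, "wx": 0.017, "wy": 0, "wz": 0.019}
    - {"x": -0.189, "y": -0.002, "z": 0.169, "wx": 0.019, "wy": 0, "wz": 0.021}
    - {"x": -0.227, "y": -0.006, "z": 0.203, "wx": 0.019, "wy": 0, "wz": 0.021}
    - {"x": -0.265, "y": -0.011, "z": 0.237, "wx": 0.019, "wy": 0, "wz": 0.021}
    - {"x": -0.303, "y": -0.016, "z": 0.271, "wx": 0.018, "wy": 0, "wz": 0.02}
    - {"x": -0.341, "y": -0.021, "z": 0.306, "wx": 0.017, "wy": 0, "wz": 0.018}
    - {"x": -0.379, "y": -0.026, "z": 0.34, "wx": 0.014, "wy": 0, "wz": 0.015}
    - {"x": -0.417, "y": -0.031, "z": 0.374, "wx": 0.011, "wy": 0, "wz": 0.012}
    - {"x": -0.436, "y": -0.033, "z": 0.391, "wx": 0.009, "wy": 0, "wz": 0.01}

```text
t: 8.05
eef_pos: [0.4362, 0.1749, 0.1289]
tool_rot: [0.223, 0.729, 0.583, -0.28]
contact_force: [-1.2, -0.0, -5.3]
gripper_width: 0.249
```

Run:
```python
from h import *
capos(back=.035)
b=save("scene","scene5");a=save("side","side5")
for c in("scene","side"):
  for n,z in dict(caddy=0,caddy_front=.06,cactus0_mid=.074,cactus1_mid=.074,vase_mid=.075,mark=0).items():
    for r in finder.place_of(c,n)[:1]: print(n,np.round(r["location"]),round(r["confidence"],2),atz(c,r["location"],z)[:2])
plan(.155,.035)
cv2.imwrite("pics/f.png",np.hstack([cv2.resize(b[100:300,200:420],(440,400)),a[:,200:560]])[:,:,::-1])
```

```text
t 8.05 caddy [0.431 0.153 0.143] hd -102.8 lean 42.0 F [-1.174 -0.045 -5.272] w 0.249 q [-1.164  0.68   0.54   1.851  0.134  1.267 -0.928]
caddy [340. 188.] 0.94 [0.424 0.169]
caddy_front [309. 176.] 0.87 [0.414 0.072]
cactus0_mid [322. 175.] 0.71 [0.442 0.105]
cactus1_mid [319. 165.] 0.5 [0.381 0.11 ]
vase_mid [330. 195.] 0.67 [0.552 0.1  ]
mark [186. 215.] 0.64 [ 0.435 -0.322]
caddy [366. 275.] 0.85 [0.438 0.144]
caddy_front [384. 243.] 0.82 [0.407 0.074]
cactus0_mid [366. 243.] 0.55 [0.45  0.105]
cactus1_mid [386. 247.] 0.58 [0.394 0.11 ]
vase_mid [328. 238.] 0.9 [0.549 0.112]
mark [398. 189.] 0.64 [ 0.438 -0.323]
{"x":-0.039,"y":-0.003,"z":0.035,"wx":-0.005,"wy":-0.000,"wz":-0.005},
{"x":-0.077,"y":-0.003,"z":0.069,"wx":-0.009,"wy":-0.000,"wz":-0.010},
{"x":-0.115,"y":-0.003,"z":0.103,"wx":-0.014,"wy":-0.000,"wz":-0.016},
{"x":-0.152,"y":-0.002,"z":0.136,"wx":-0.019,"wy":-0.000,"wz":-0.021},
{"x":-0.190,"y":0.001,"z":0.170,"wx":-0.023,"wy":-0.000,"wz":-0.026},
{"x":-0.227,"y":0.004,"z":0.204,"wx":-0.028,"wy":-0.000,"wz":-0.031},
{"x":-0.264,"y":0.009,"z":0.237,"wx":-0.033,"wy":-0.000,"wz":-0.037},
{"x":-0.301,"y":0.015,"z":0.270,"wx":-0.037,"wy":-0.000,"wz":-0.042},
{"x":-0.338,"y":0.022,"z":0.304,"wx":-0.042,"wy":-0.000,"wz":-0.047},
{"x":-0.375,"y":0.030,"z":0.337,"wx":-0.047,"wy":-0.000,"wz":-0.052},
{"x":-0.412,"y":0.039,"z":0.369,"wx":-0.051,"wy":-0.000,"wz":-0.056},
{"x":-0.448,"y":0.050,"z":0.402,"wx":-0.054,"wy":-0.000,"wz":-0.060},
```

View pics/f.png

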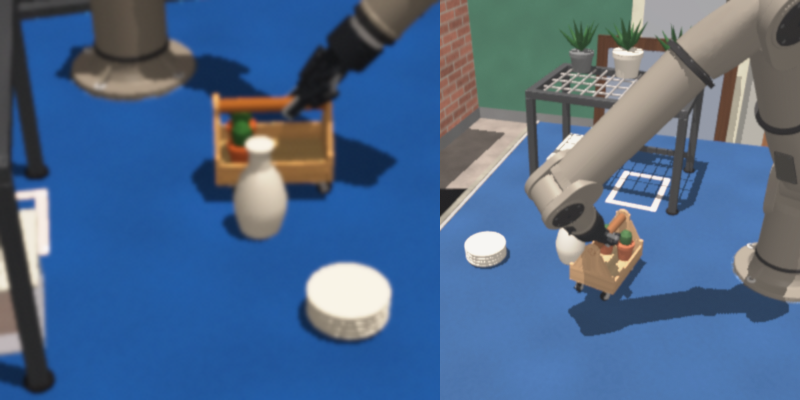

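The caddy follows cleanly beside the vase and its cacti are upright. The mark is now fully visible in the side view at about (640,190) in the composite. The tool reads about 5 N downwards, so I'll lower the path by 1 mm and locate the mark more precisely.

Run:
```python
from h import *
im=cv2.imread("pics/side5.png")
# straight-line fits of tape: white low-sat pixels near mark
hs=cv2.cvtColor(im,cv2.COLOR_BGR2HSV);m=((hs[...,1]<70)&(hs[...,2]>170)).astype(np.uint8);m[:165]=0;m[215:]=0;m[:,:363]=0;m[:,435:]=0
n,l,s,c=cv2.connectedComponentsWithStats(m)
pts=np.argwhere(m)[:,::-1]
W=np.array([atz("side",p+0.0,0)[:2] for p in pts])
k=(abs(W[:,0]-.435)<.12)&(abs(W[:,1]+.32)<.15);W=W[k];print(len(W))
# fit rectangle model: distance to tape band
from scipy.optimize import minimize
def cost(v):
    h=np.radians(v[2]);f=np.array([np.cos(h),np.sin(h)]);d=W-v[:2];a=abs(d@f);b=abs(d@np.array([-f[1],f[0]]))
    e=np.maximum((a-.104),(b-.074)) # mid tape rect box sdf
    q=np.maximum(np.c_[a-.104,b-.074],0);sd=np.where(e>0,np.hypot(*q.T),e)
    return np.minimum(sd**2,.02**2).mean()
best=min((minimize(cost,[x,y,hd],method="Nelder-Mead",options=dict(initial_simplex=[[x,y,hd],[x+.01,y,hd],[x,y+.01,hd],[x,y,hd+4]])) for x in(.425,.44) for y in(-.33,-.315) for hd in(-97,-92)),key=lambda r:r.fun)
print(best.x,best.fun**.5)
plan(.155,.035,z=.142)
```

```text
795
[  0.435  -0.323 -94.412] 0.008301257532572857
{"x":-0.036,"y":-0.003,"z":0.038,"wx":-0.005,"wy":-0.000,"wz":-0.005},
{"x":-0.074,"y":-0.003,"z":0.072,"wx":-0.009,"wy":-0.000,"wz":-0.010},
{"x":-0.111,"y":-0.003,"z":0.106,"wx":-0.014,"wy":-0.000,"wz":-0.016},
{"x":-0.149,"y":-0.002,"z":0.140,"wx":-0.019,"wy":-0.000,"wz":-0.021},
{"x":-0.187,"y":0.001,"z":0.174,"wx":-0.023,"wy":-0.000,"wz":-0.026},
{"x":-0.224,"y":0.004,"z":0.207,"wx":-0.028,"wy":-0.000,"wz":-0.031},
{"x":-0.261,"y":0.009,"z":0.241,"wx":-0.033,"wy":-0.000,"wz":-0.037},
{"x":-0.298,"y":0.015,"z":0.274,"wx":-0.037,"wy":-0.000,"wz":-0.042},
{"x":-0.335,"y":0.022,"z":0.307,"wx":-0.042,"wy":-0.000,"wz":-0.047},
{"x":-0.372,"y":0.030,"z":0.340,"wx":-0.047,"wy":-0.000,"wz":-0.052},
{"x":-0.408,"y":0.039,"z":0.373,"wx":-0.051,"wy":-0.000,"wz":-0.056},
{"x":-0.445,"y":0.050,"z":0.406,"wx":-0.054,"wy":-0.000,"wz":-0.060},
```

Call:
jog_arm:
  plan:
    - {"x": -0.036, "y": -0.003, "z": 0.038, "wx": -0.005, "wy": 0, "wz": -0.005}
    - {"x": -0.074, "y": -0.003, "z": 0.072, "wx": -0.009, "wy": 0, "wz": -0.01}
    - {"x": -0.111, "y": -0.003, "z": 0.106, "wx": -0.014, "wy": 0, "wz": -0.016}
    - {"x": -0.149, "y": -0.002, "z": 0.14, "wx": -0.019, "wy": 0, "wz": -0.021}
    - {"x": -0.187, "y": 0.001, "z": 0.174, "wx": -0.023, "wy": 0, "wz": -0.026}
    - {"x": -0.224, "y": 0.004, "z": 0.207, "wx": -0.028, "wy": 0, "wz": -0.031}
    - {"x": -0.261, "y": 0.009, "z": 0.241, "wx": -0.033, "wy": 0, "wz": -0.037}
    - {"x": -0.298, "y": 0.015, "z": 0.274, "wx": -0.037, "wy": 0, "wz": -0.042}
    - {"x": -0.335, "y": 0.022, "z": 0.307, "wx": -0.042, "wy": 0, "wz": -0.047}
    - {"x": -0.372, "y": 0.03, "z": 0.34, "wx": -0.047, "wy": 0, "wz": -0.052}
    - {"x": -0.408, "y": 0.039, "z": 0.373, "wx": -0.051, "wy": 0, "wz": -0.056}
    - {"x": -0.445, "y": 0.05, "z": 0.406, "wx": -0.054, "wy": 0, "wz": -0.06}

```text
t: 9.75
eef_pos: [0.4205, 0.0563, 0.1285]
tool_rot: [0.258, 0.649, 0.671, -0.249]
contact_force: [-1.6, 2.1, 5.5]
gripper_width: 0.249
```

```bash
sed -i 's/-.26,-.319\]/-.26,-.323]/; s/.4425,.4375,.433\]/.4435,.440,.435]/' h.py
python3 - <<'E'
from h import *
capos(back=.035)
b=save("scene","scene6");a=save("side","side6")
for c in("scene","side"):
  for n,z in dict(caddy=0,caddy_front=.06,cactus0_mid=.074,cactus1_mid=.074,vase_mid=.075).items():
    for r in finder.place_of(c,n)[:1]: print(n,np.round(r["location"]),round(r["confidence"],2),atz(c,r["location"],z)[:2])
for y in np.arange(.03,-.33,-.03):print(round(y,2),float(sp(-y)).__round__(3),round(np.degrees(np.arctan2(-1,sp(-y,1))),1))
plan(.035,-.085,z=.142)
E
```

```text
t 9.75 caddy [0.421 0.034 0.143] hd -88.1 lean 42.0 F [-1.571  2.069  5.52 ] w 0.249 q [-1.176  0.535  0.585  2.15   0.382  0.991 -0.848]
caddy [300. 195.] 0.64 [0.426 0.035]
caddy_front [272. 184.] 0.78 [ 0.428 -0.05 ]
cactus0_mid [286. 186.] 0.5 [ 0.469 -0.013]
cactus1_mid [280. 172.] 0.67 [ 0.388 -0.017]
vase_mid [185. 217.] 0.71 [ 0.547 -0.316]
caddy [378. 249.] 0.57 [0.431 0.026]
caddy_front [388. 218.] 0.97 [ 0.419 -0.048]
cactus0_mid [377. 216.] 0.41 [ 0.448 -0.028]
cactus1_mid [394. 222.] 0.56 [ 0.395 -0.01 ]
vase_mid [328. 235.] 0.57 [0.554 0.1  ]
0.03 0.421 -87.7
0.0 0.423 -85.5
-0.03 0.426 -83.7
-0.06 0.43 -82.1
-0.09 0.434 -81.1
-0.12 0.439 -82.2
-0.15 0.442 -85.3
-0.18 0.443 -88.8
-0.21 0.443 -92.1
-0.24 0.442 -94.1
-0.27 0.439 -94.6
-0.3 0.437 -94.5
{"x":-0.035,"y":-0.003,"z":0.035,"wx":-0.003,"wy":0.000,"wz":-0.004},
{"x":-0.072,"y":-0.004,"z":0.069,"wx":-0.006,"wy":0.000,"wz":-0.007},
{"x":-0.109,"y":-0.003,"z":0.102,"wx":-0.009,"wy":0.000,"wz":-0.010},
{"x":-0.147,"y":-0.002,"z":0.136,"wx":-0.011,"wy":0.000,"wz":-0.013},
{"x":-0.184,"y":-0.000,"z":0.169,"wx":-0.013,"wy":0.000,"wz":-0.015},
{"x":-0.221,"y":0.002,"z":0.203,"wx":-0.016,"wy":0.000,"wz":-0.018},
{"x":-0.259,"y":0.005,"z":0.237,"wx":-0.018,"wy":0.000,"wz":-0.020},
{"x":-0.296,"y":0.008,"z":0.270,"wx":-0.020,"wy":0.000,"wz":-0.022},
{"x":-0.333,"y":0.012,"z":0.304,"wx":-0.022,"wy":0.000,"wz":-0.024},
{"x":-0.371,"y":0.017,"z":0.338,"wx":-0.024,"wy":0.000,"wz":-0.026},
{"x":-0.408,"y":0.022,"z":0.371,"wx":-0.025,"wy":0.000,"wz":-0.028},
{"x":-0.445,"y":0.027,"z":0.405,"wx":-0.026,"wy":0.000,"wz":-0.029},
```

Call:
jog_arm:
  plan:
    - {"x": -0.036, "y": -0.003, "z": 0.034, "wx": -0.003, "wy": 0, "wz": -0.004}
    - {"x": -0.073, "y": -0.004, "z": 0.068, "wx": -0.006, "wy": 0, "wz": -0.007}
    - {"x": -0.11, "y": -0.003, "z": 0.101, "wx": -0.009, "wy": 0, "wz": -0.01}
    - {"x": -0.148, "y": -0.002, "z": 0.135, "wx": -0.011, "wy": 0, "wz": -0.013}
    - {"x": -0.185, "y": 0, "z": 0.168, "wx": -0.013, "wy": 0, "wz": -0.015}
    - {"x": -0.222, "y": 0.002, "z": 0.202, "wx": -0.016, "wy": 0, "wz": -0.018}
    - {"x": -0.26, "y": 0.005, "z": 0.236, "wx": -0.018, "wy": 0, "wz": -0.02}
    - {"x": -0.297, "y": 0.008, "z": 0.269, "wx": -0.02, "wy": 0, "wz": -0.022}
    - {"x": -0.334, "y": 0.012, "z": 0.303, "wx": -0.022, "wy": 0, "wz": -0.024}
    - {"x": -0.372, "y": 0.017, "z": 0.337, "wx": -0.024, "wy": 0, "wz": -0.026}

```text
t: 11.18
eef_pos: [0.4284, -0.0424, 0.1284]
tool_rot: [0.272, 0.611, 0.705, -0.234]
contact_force: [-1.3, 1.9, 7.1]
gripper_width: 0.245
```

Run:
```python
from h import *
capos(back=.035)
b=save("scene","scene7");a=save("side","side7");c=save("wrist","wrist7")
for c in("scene","side"):
  for n,z in dict(caddy=0,caddy_front=.06,cactus0_mid=.074,cactus1_mid=.074,bin=0).items():
    for r in finder.place_of(c,n)[:1]: print(n,np.round(r["location"]),round(r["confidence"],2),atz(c,r["location"],z)[:2])
plan(-.065,-.165,n=10,z=.1425)
cv2.imwrite("pics/g.png",np.hstack([cv2.resize(b[100:300,150:370],(440,400)),a[:,200:560]])[:,:,::-1])
```

```text
t 11.18 caddy [ 0.432 -0.064  0.143] hd -81.8 lean 42.0 F [-1.281  1.89   7.14 ] w 0.245 q [-1.1    0.477  0.666  2.295  0.583  0.797 -0.795]
caddy [267. 200.] 0.95 [ 0.423 -0.071]
caddy_front [239. 192.] 0.67 [ 0.444 -0.156]
cactus0_mid [257. 189.] 0.52 [ 0.462 -0.102]
cactus1_mid [251. 180.] 0.59 [ 0.407 -0.112]
bin [182. 261.] 0.57 [ 0.641 -0.341]
caddy [338. 178.] 0.72 [ 0.654 -0.343]
cactus0_mid [377. 202.] 0.4 [ 0.465 -0.104]
cactus1_mid [397. 201.] 0.54 [ 0.408 -0.127]
{"x":-0.039,"y":-0.004,"z":0.036,"wx":-0.001,"wy":0.000,"wz":-0.002},
{"x":-0.077,"y":-0.004,"z":0.069,"wx":-0.002,"wy":0.000,"wz":-0.003},
{"x":-0.114,"y":-0.003,"z":0.103,"wx":-0.002,"wy":0.000,"wz":-0.003},
{"x":-0.152,"y":-0.002,"z":0.137,"wx":-0.001,"wy":0.000,"wz":-0.002},
{"x":-0.189,"y":-0.001,"z":0.171,"wx":0.001,"wy":0.000,"wz":-0.001},
{"x":-0.227,"y":-0.000,"z":0.205,"wx":0.003,"wy":0.000,"wz":0.002},
{"x":-0.264,"y":0.001,"z":0.239,"wx":0.007,"wy":0.000,"wz":0.006},
{"x":-0.301,"y":0.001,"z":0.272,"wx":0.011,"wy":0.000,"wz":0.011},
{"x":-0.339,"y":0.000,"z":0.306,"wx":0.016,"wy":0.000,"wz":0.016},
{"x":-0.376,"y":-0.001,"z":0.340,"wx":0.020,"wy":0.000,"wz":0.021},
```

View pics/g.png

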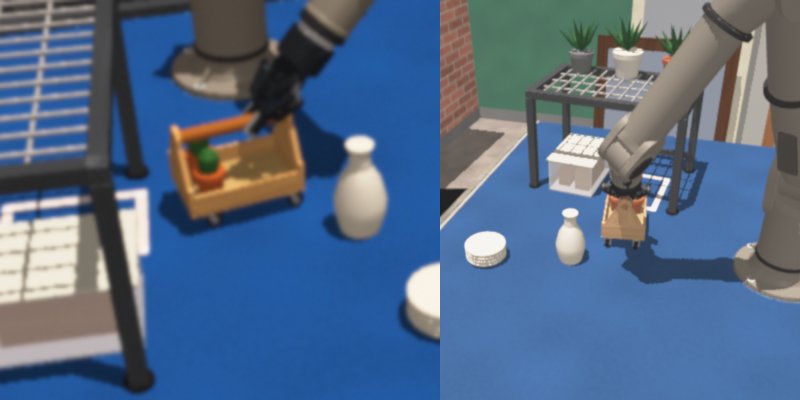

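The caddy is past the vase and square to the entry, with the cacti upright. Left wheels show at about (256,208) and (298,199) in the full scene picture. I'll compare those with the positions expected for trailing castors.

Run:
```python
from h import *
p=np.array([.432,-.064]);h=np.radians(-81.8);f=np.array([np.cos(h),np.sin(h)]);l=np.array([-f[1],f[0]])
for n,ax in(("fl",.066),("rl",-.066)):
  print(n,[(k,proj("scene",[*(p+f*(ax+dx)+l*(.04+dy)),.0125]).round(1)) for k,dx,dy in(("trail",-.014,0),("left",0,.014),("right",0,-.014),("lead",.014,0))])
finder_=[(n,[(np.round(r["location"]),round(r["confidence"],2)) for r in finder.place_of("scene",n)[:2]]) for n in("wheel_fl","wheel_rl")];print(finder_)
plan(-.065,-.165,n=10,z=.143)
```

```text
fl [('trail', array([256.9, 209. ])), ('left', array([253.7, 212.7])), ('right', array([251.1, 207.6])), ('lead', array([248. , 211.2]))]
rl [('trail', array([297.5, 198.6])), ('left', array([294.8, 202.1])), ('right', array([291.7, 197.3])), ('lead', array([289. , 200.8]))]
[('wheel_fl', [(array([258., 207.]), 0.37)]), ('wheel_rl', [(array([296., 203.]), 0.47)])]
{"x":-0.041,"y":-0.004,"z":0.034,"wx":-0.001,"wy":0.000,"wz":-0.002},
{"x":-0.078,"y":-0.004,"z":0.068,"wx":-0.002,"wy":0.000,"wz":-0.003},
{"x":-0.116,"y":-0.003,"z":0.101,"wx":-0.002,"wy":0.000,"wz":-0.003},
{"x":-0.153,"y":-0.002,"z":0.135,"wx":-0.001,"wy":0.000,"wz":-0.002},
{"x":-0.191,"y":-0.001,"z":0.169,"wx":0.001,"wy":0.000,"wz":-0.001},
{"x":-0.228,"y":-0.000,"z":0.203,"wx":0.003,"wy":0.000,"wz":0.002},
{"x":-0.266,"y":0.001,"z":0.237,"wx":0.007,"wy":0.000,"wz":0.006},
{"x":-0.303,"y":0.001,"z":0.271,"wx":0.011,"wy":0.000,"wz":0.011},
{"x":-0.340,"y":0.000,"z":0.304,"wx":0.016,"wy":0.000,"wz":0.016},
{"x":-0.378,"y":-0.001,"z":0.338,"wx":0.020,"wy":0.000,"wz":0.021},
```

The wheels I saw, (256.5,208) and (298,199), match the expected trailing positions. Driving on.

Call:
jog_arm:
  plan:
    - {"x": -0.041, "y": -0.004, "z": 0.034, "wx": -0.001, "wy": 0, "wz": -0.002}
    - {"x": -0.078, "y": -0.004, "z": 0.068, "wx": -0.002, "wy": 0, "wz": -0.003}
    - {"x": -0.116, "y": -0.003, "z": 0.101, "wx": -0.002, "wy": 0, "wz": -0.003}
    - {"x": -0.153, "y": -0.002, "z": 0.135, "wx": -0.001, "wy": 0, "wz": -0.002}
    - {"x": -0.191, "y": -0.001, "z": 0.169, "wx": 0.001, "wy": 0, "wz": -0.001}
    - {"x": -0.228, "y": 0, "z": 0.203, "wx": 0.003, "wy": 0, "wz": 0.002}
    - {"x": -0.266, "y": 0.001, "z": 0.237, "wx": 0.007, "wy": 0, "wz": 0.006}
    - {"x": -0.303, "y": 0.001, "z": 0.271, "wx": 0.011, "wy": 0, "wz": 0.011}
    - {"x": -0.34, "y": 0, "z": 0.304, "wx": 0.016, "wy": 0, "wz": 0.016}
    - {"x": -0.378, "y": -0.001, "z": 0.338, "wx": 0.02, "wy": 0, "wz": 0.021}

```text
t: 12.77
eef_pos: [0.442, -0.1438, 0.1287]
tool_rot: [0.26, 0.644, 0.676, -0.248]
contact_force: [0.6, 0.1, -4.3]
gripper_width: 0.245
```

Run:
```python
from h import *
capos(back=.035)
b=save("scene","scene8");a=save("side","side8")
plan(-.165,-.245,n=10,z=.143)
cv2.imwrite("pics/i.png",np.hstack([cv2.resize(b[80:300,80:322],(440,400)),a[:,240:600]])[:,:,::-1])
```

```text
t 12.77 caddy [ 0.443 -0.166  0.143] hd -87.2 lean 42.1 F [ 0.553  0.135 -4.32 ] w 0.245 q [-0.903  0.506  0.732  2.287  0.632  0.704 -0.702]
{"x":-0.021,"y":0.005,"z":0.019,"wx":0.002,"wy":0.001,"wz":0.003},
{"x":-0.051,"y":0.006,"z":0.046,"wx":0.006,"wy":0.001,"wz":0.006},
{"x":-0.080,"y":0.006,"z":0.073,"wx":0.009,"wy":0.001,"wz":0.010},
{"x":-0.110,"y":0.006,"z":0.100,"wx":0.012,"wy":0.001,"wz":0.014},
{"x":-0.140,"y":0.005,"z":0.127,"wx":0.016,"wy":0.001,"wz":0.017},
{"x":-0.170,"y":0.003,"z":0.154,"wx":0.019,"wy":0.001,"wz":0.021},
{"x":-0.199,"y":0.001,"z":0.180,"wx":0.021,"wy":0.001,"wz":0.023},
{"x":-0.229,"y":-0.002,"z":0.207,"wx":0.023,"wy":0.001,"wz":0.026},
{"x":-0.258,"y":-0.006,"z":0.234,"wx":0.025,"wy":0.001,"wz":0.027},
{"x":-0.288,"y":-0.010,"z":0.261,"wx":0.026,"wy":0.001,"wz":0.029},
```

View pics/i.png

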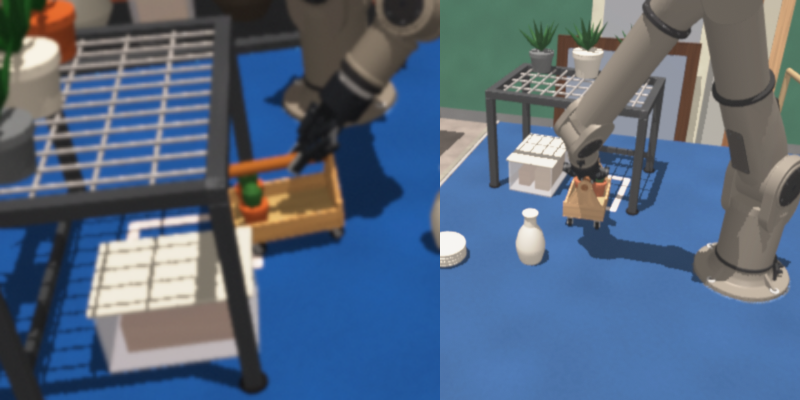

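The caddy's front is just under the staging, with the wrist leaning clear outside and the bin clear on its left.

Call:
jog_arm:
  plan:
    - {"x": -0.02, "y": 0.004, "z": 0.02, "wx": 0.002, "wy": 0, "wz": 0.003}
    - {"x": -0.05, "y": 0.006, "z": 0.047, "wx": 0.006, "wy": 0, "wz": 0.006}
    - {"x": -0.079, "y": 0.006, "z": 0.074, "wx": 0.009, "wy": 0, "wz": 0.01}
    - {"x": -0.109, "y": 0.006, "z": 0.101, "wx": 0.012, "wy": 0, "wz": 0.014}
    - {"x": -0.139, "y": 0.005, "z": 0.128, "wx": 0.016, "wy": 0, "wz": 0.017}
    - {"x": -0.169, "y": 0.003, "z": 0.155, "wx": 0.019, "wy": 0, "wz": 0.021}
    - {"x": -0.198, "y": 0.001, "z": 0.181, "wx": 0.021, "wy": 0, "wz": 0.023}
    - {"x": -0.228, "y": -0.002, "z": 0.208, "wx": 0.023, "wy": 0, "wz": 0.026}
    - {"x": -0.257, "y": -0.006, "z": 0.235, "wx": 0.025, "wy": 0, "wz": 0.027}
    - {"x": -0.287, "y": -0.01, "z": 0.262, "wx": 0.026, "wy": 0, "wz": 0.029}

```text
t: 13.7
eef_pos: [0.4428, -0.2237, 0.1286]
tool_rot: [0.244, 0.685, 0.634, -0.264]
contact_force: [1.1, 0.4, -0.7]
gripper_width: 0.244
```

Run:
```python
from h import *
capos(back=.035)
b=save("scene","scene9");a=save("side","side9")
for c in("scene","side"):
  for n,z in dict(caddy=0,caddy_handle=.142,cactus0_mid=.074,cactus1_mid=.074,bin=0,mark=0).items():
    for r in finder.place_of(c,n)[:1]: print(n,c,np.round(r["location"]),round(r["confidence"],2),atz(c,r["location"],z)[:2])
plan(-.245,-.323,n=10,z=.1427)
cv2.imwrite("pics/j.png",np.hstack([cv2.resize(b[80:300,60:302],(440,400)),cv2.resize(a[40:240,320:500],(360,400))])[:,:,::-1])
```

```text
t 13.7 caddy [ 0.441 -0.246  0.143] hd -94.4 lean 42.1 F [ 1.103  0.418 -0.663] w 0.244 q [-0.726  0.547  0.76   2.24   0.612  0.668 -0.625]
caddy scene [209. 211.] 0.58 [ 0.434 -0.253]
caddy_handle scene [207. 172.] 0.86 [ 0.433 -0.238]
cactus0_mid scene [192. 198.] 0.49 [ 0.455 -0.294]
bin scene [183. 259.] 0.92 [ 0.632 -0.337]
caddy side [390. 199.] 0.64 [ 0.451 -0.255]
caddy_handle side [394. 163.] 0.68 [ 0.443 -0.233]
cactus1_mid side [406. 175.] 0.75 [ 0.41  -0.298]
bin side [340. 180.] 0.92 [ 0.644 -0.328]
{"x":-0.029,"y":0.000,"z":0.027,"wx":0.000,"wy":0.001,"wz":0.000},
{"x":-0.059,"y":0.000,"z":0.053,"wx":0.001,"wy":0.001,"wz":0.001},
{"x":-0.088,"y":0.000,"z":0.079,"wx":0.001,"wy":0.001,"wz":0.001},
{"x":-0.117,"y":-0.000,"z":0.105,"wx":0.001,"wy":0.001,"wz":0.001},
{"x":-0.146,"y":-0.000,"z":0.132,"wx":0.001,"wy":0.001,"wz":0.001},
{"x":-0.175,"y":-0.000,"z":0.158,"wx":0.001,"wy":0.001,"wz":0.001},
{"x":-0.204,"y":-0.001,"z":0.184,"wx":0.001,"wy":0.001,"wz":0.001},
{"x":-0.233,"y":-0.001,"z":0.210,"wx":0.001,"wy":0.001,"wz":0.001},
{"x":-0.262,"y":-0.001,"z":0.237,"wx":0.000,"wy":0.001,"wz":0.000},
{"x":-0.291,"y":-0.001,"z":0.263,"wx":0.000,"wy":0.001,"wz":0.000},
```

View pics/j.png

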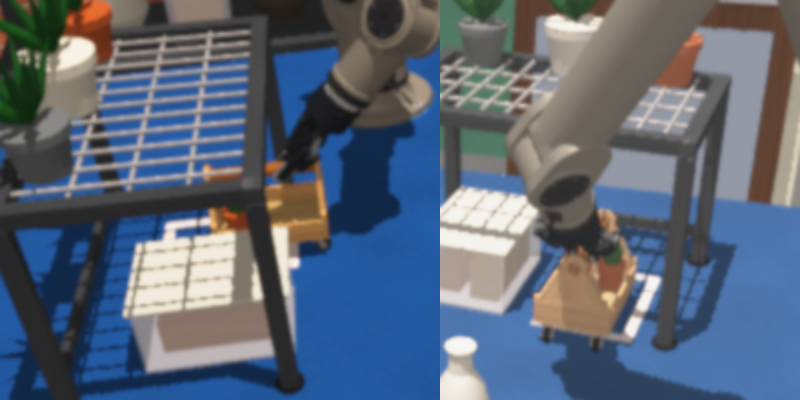

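Nearly there. The bin, legs and wrist are all clear. Last stretch, straight.

Call:
jog_arm:
  plan:
    - {"x": -0.02, "y": 0, "z": 0.018, "wx": 0, "wy": 0, "wz": 0}
    - {"x": -0.045, "y": 0, "z": 0.04, "wx": 0, "wy": 0, "wz": 0}
    - {"x": -0.073, "y": 0, "z": 0.066, "wx": 0, "wy": 0, "wz": 0}
    - {"x": -0.102, "y": 0, "z": 0.092, "wx": 0, "wy": 0, "wz": 0}
    - {"x": -0.131, "y": 0, "z": 0.118, "wx": 0, "wy": 0, "wz": 0}
    - {"x": -0.16, "y": 0, "z": 0.144, "wx": 0, "wy": 0, "wz": 0}
    - {"x": -0.189, "y": 0, "z": 0.17, "wx": 0, "wy": 0, "wz": 0}
    - {"x": -0.217, "y": -0.001, "z": 0.196, "wx": 0, "wy": 0, "wz": 0}
    - {"x": -0.245, "y": -0.001, "z": 0.221, "wx": 0, "wy": 0, "wz": 0}
    - {"x": -0.27, "y": -0.001, "z": 0.244, "wx": 0, "wy": 0, "wz": 0}
    - {"x": -0.286, "y": -0.001, "z": 0.258, "wx": 0, "wy": 0, "wz": 0}
    - {"x": -0.291, "y": -0.001, "z": 0.263, "wx": 0, "wy": 0, "wz": 0}

```text
t: 15.4
eef_pos: [0.4361, -0.3018, 0.1286]
tool_rot: [0.244, 0.685, 0.634, -0.264]
contact_force: [-0.3, 0.6, 0.2]
gripper_width: 0.246
```

Run:
```python
from h import *
capos(back=.035)
b=save("scene","scene10");a=save("side","side10")
for c in("scene","side"):
  for n,z in dict(caddy=0,caddy_handle=.142,cactus0_mid=.074,cactus1_mid=.074,bin=0,vase_mid=.075,mark=0).items():
    for r in finder.place_of(c,n)[:1]: print(n,c,np.round(r["location"]),round(r["confidence"],2),atz(c,r["location"],z)[:2])
# expected image of mark edges vs caddy: project caddy rear corners
h=np.radians(-94.4);f=np.array([np.cos(h),np.sin(h)]);l=np.array([-f[1],f[0]]);p=np.array([.435,-.323])
print("mark near corners",[proj("side",[*(p-.113*f+s*.083*l),0]).round() for s in(1,-1)],"rear board bottom corners",[proj("side",[*(p-.09*f+s*.06*l),.085]).round() for s in(1,-1)])
cv2.imwrite("pics/k.png",np.hstack([cv2.resize(b[80:300,60:302],(440,400)),cv2.resize(a[120:240,340:448],(360,400))])[:,:,::-1])
```

```text
t 15.4 caddy [ 0.434 -0.324  0.143] hd -94.4 lean 42.1 F [-0.281  0.647  0.193] w 0.246 q [-0.583  0.566  0.801  2.239  0.685  0.554 -0.553]
caddy scene [185. 212.] 0.92 [ 0.419 -0.324]
caddy_handle scene [178. 176.] 0.76 [ 0.434 -0.32 ]
cactus0_mid scene [161. 203.] 0.5 [ 0.457 -0.382]
cactus1_mid scene [164. 202.] 0.42 [ 0.457 -0.374]
bin scene [184. 261.] 0.7 [ 0.643 -0.337]
caddy side [395. 186.] 0.57 [ 0.45  -0.341]
caddy_handle side [400. 149.] 0.75 [ 0.444 -0.338]
cactus1_mid side [410. 165.] 0.49 [ 0.408 -0.369]
bin side [341. 180.] 0.57 [ 0.641 -0.333]
vase_mid side [329. 237.] 0.72 [0.549 0.109]
mark side [396. 191.] 0.67 [ 0.44  -0.309]
mark near corners [array([365., 201.]), array([415., 211.])] rear board bottom corners [array([375., 176.]), array([412., 183.])]
```

View pics/k.png

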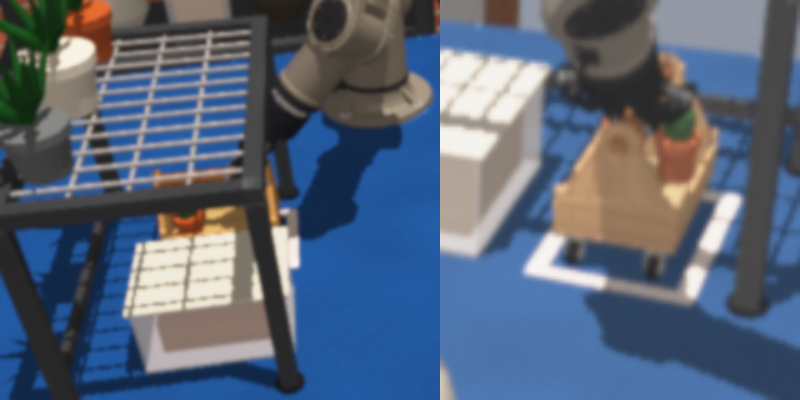

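The caddy sits centred in the tape outline with its rear castors trailing. The projected mark and board corners match the picture. Releasing, then backing out along the tool axis.

Call:
jog_arm:
  plan:
    - {"x": 0, "y": 0, "z": 0, "wx": 0, "wy": 0, "wz": 0}
    - {"x": 0, "y": 0, "z": 0, "wx": 0, "wy": 0, "wz": 0}
    - {"x": 0, "y": 0, "z": 0, "wx": 0, "wy": 0, "wz": 0}
    - {"x": 0, "y": 0, "z": 0, "wx": 0, "wy": 0, "wz": 0}
    - {"x": 0, "y": 0, "z": 0, "wx": 0, "wy": 0, "wz": 0}
    - {"x": 0, "y": 0, "z": 0, "wx": 0, "wy": 0, "wz": 0}
    - {"x": 0, "y": 0, "z": 0, "wx": 0, "wy": 0, "wz": 0}
    - {"x": 0, "y": 0, "z": 0, "wx": 0, "wy": 0, "wz": 0}
  hand: 1

```text
t: 16.87
eef_pos: [0.4369, -0.3008, 0.1286]
tool_rot: [0.244, 0.685, 0.634, -0.263]
contact_force: [0.4, 0.2, 0.2]
gripper_width: 0.998
```

Call:
jog_arm:
  plan:
    - {"x": 0, "y": 0, "z": -0.04, "wx": 0, "wy": 0, "wz": 0}
    - {"x": 0, "y": 0, "z": -0.1, "wx": 0, "wy": 0, "wz": 0}
    - {"x": 0, "y": 0, "z": -0.18, "wx": 0, "wy": 0, "wz": 0}
    - {"x": 0, "y": 0, "z": -0.27, "wx": 0, "wy": 0, "wz": 0}
    - {"x": 0, "y": 0, "z": -0.37, "wx": 0, "wy": 0, "wz": 0}
    - {"x": 0, "y": 0, "z": -0.48, "wx": 0, "wy": 0, "wz": 0}
    - {"x": 0, "y": 0, "z": -0.58, "wx": 0, "wy": 0, "wz": 0}
    - {"x": 0, "y": 0, "z": -0.68, "wx": 0, "wy": 0, "wz": 0}
    - {"x": 0, "y": 0, "z": -0.75, "wx": 0, "wy": 0, "wz": 0}
    - {"x": 0, "y": 0, "z": -0.8, "wx": 0, "wy": 0, "wz": 0}
    - {"x": 0, "y": 0, "z": -0.8, "wx": 0, "wy": 0, "wz": 0}

```text
t: 17.78
eef_pos: [0.4463, -0.1921, 0.2484]
tool_rot: [0.245, 0.684, 0.635, -0.262]
contact_force: [1.0, -0.1, 0.4]
gripper_width: 0.998
```

Run:
```python
from h import *
capos(back=.035)
b=save("scene","scene11");a=save("side","side11");w=save("wrist","wrist11")
for c in("scene","side","wrist"):
  for n,z in dict(caddy=0,caddy_handle=.142,cactus0_mid=.074,cactus1_mid=.074,bin=0,vase_mid=.075,mark=0,wheel_rl=.0125,wheel_rr=.0125).items():
    for r in finder.place_of(c,n)[:1]: print(n,c,np.round(r["location"]),round(r["confidence"],2),atz(c,r["location"],z)[:2])
cv2.imwrite("pics/l.png",np.hstack([cv2.resize(w,(440,400)),cv2.resize(a[120:240,340:448],(360,400))])[:,:,::-1])
```

```text
t 17.78 caddy [ 0.445 -0.214  0.263] hd -94.2 lean 42.0 F [ 1.044 -0.131  0.37 ] w 0.998 q [-0.886  0.275  0.822  2.155  0.63   1.015 -0.545]
caddy scene [184. 212.] 0.9 [ 0.415 -0.328]
caddy_handle scene [373. 252.] 0.65 [0.891 0.115]
cactus0_mid scene [165. 203.] 0.69 [ 0.46  -0.372]
vase_mid scene [334. 193.] 0.68 [0.545 0.117]
caddy side [397. 187.] 0.63 [ 0.443 -0.335]
caddy_handle side [402. 150.] 0.86 [ 0.436 -0.334]
cactus0_mid side [395. 161.] 0.38 [ 0.465 -0.387]
cactus1_mid side [411. 163.] 0.83 [ 0.409 -0.385]
bin side [341. 180.] 0.65 [ 0.642 -0.335]
vase_mid side [329. 236.] 0.75 [0.55  0.103]
mark side [399. 191.] 0.6 [ 0.431 -0.315]
wheel_rl side [377. 197.] 0.61 [ 0.489 -0.232]
wheel_rr side [403. 200.] 0.46 [ 0.407 -0.241]
caddy wrist [315.  97.] 0.97 [ 0.43  -0.325]
caddy_handle wrist [317. 200.] 0.62 [ 0.434 -0.318]
cactus0_mid wrist [345. 172.] 0.79 [ 0.462 -0.373]
cactus1_mid wrist [295. 173.] 0.57 [ 0.403 -0.37 ]
bin wrist [498.  94.] 0.72 [ 0.64  -0.336]
mark wrist [320. 202.] 0.24 [ 0.418 -0.566]
wheel_rl wrist [366.  40.] 0.85 [ 0.484 -0.247]
wheel_rr wrist [277.  40.] 0.75 [ 0.402 -0.241]
```

View pics/l.png

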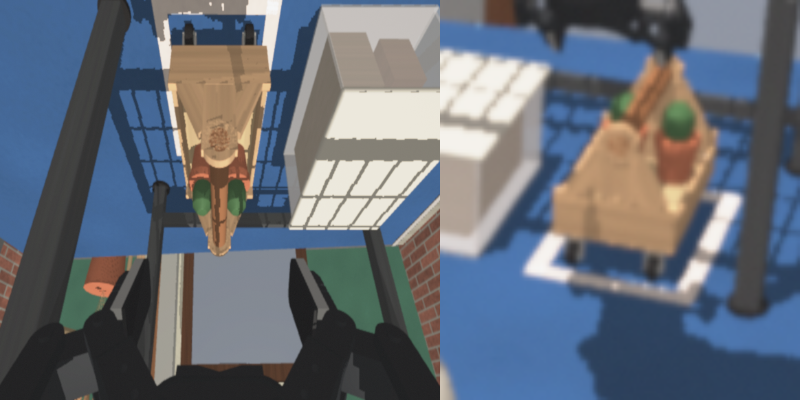

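The caddy is free and centred in the tape. The rear wheels measure (0.484,-0.247) and (0.402,-0.241), against an expected (0.481,-0.246) and (0.401,-0.240) if trailing. Both cacti are upright and the hand is clear, so I'm handing in.

```bash
python3 -c "
from station import bot
print(bot.hand_in())"
```

```text
the job is handed in; nothing more can be done
None
```

I gripped the caddy's handle with the hand leaned back about 42°. I pushed it forwards past the vase until it ran straight, then steered it under the staging onto the mark, let go, backed out and handed the job in at about 18 s. No verdict was reported.

**Last checks:**
- **Position:** the caddy stood at about (0.434, -0.324) with heading -94.4°, worked out from the arm's pose just before release. I put the mark at (0.435, -0.323) with heading -94.4°. After release, the camera finds put the caddy within about 10 mm of that. The exception was the scene camera's find of its origin, about 20 mm off; the staging and bin partly block that view.
- **Castors:** the rear wheels measured within about 3 mm of where trailing wheels should be. I did not measure the front wheels once the caddy was parked. Before entry, with the front still about 60 mm outside the edge, the two left wheels I could see matched trailing; the right ones were hidden.
- **Everything else:** both cacti looked upright, and the hand was open and clear. The vase, bin and staging showed no movement beyond measurement noise. I did not re-measure the dishes at the end, but the path stayed well away from them.

**What went wrong:** one move was refused because its rows left out some keys; the arm did not move, and I repeated it correctly.

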